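# Snap the filling lance into its clip rack

## Robot

A 6-joint arm with a two-finger parallel gripper is mounted at the origin on a cart in front of the work surface, level with it; the furniture and walls round the work are solid. World frame = base frame: x ahead of the robot, y to its left, z up, the work surface at z = 0. Lengths are in mm, angles in rad, forces in N, time in s.
With the tool pointing down it reaches from about 200 to 875 mm from the base axis. Payload 3.4 kg.
Tool frame: the origin (TCP) lies between the finger pads; the fingertips stand 22 mm ahead of it and the grasp point (between the pads) lies 3 mm ahead of it; z points along the fingers, y is the direction in which the jaws open and shut (so a half turn about z gives the same grasp; the last joint's range is limited). The gripper opens to 94 mm and grips with 3 to 60 N. Pads are 16 mm wide; open, the fingers measure 119 mm over their backs; the gripper's body (75 mm by 177 mm) begins 78 mm behind the grasp point.
Start: joints at [1.153, 0.276, 1.505, -0, 1.361, -0.121], TCP at [168.182, 549.889, 227.493] pointing down, gripper open.
Joint ranges: [-2.89, 2.89], [-0.75, 2.08], [0.22, 2.7], [-1.18, 4.32], [0.11, 2.71], [-2.7, 2.7]. Speed limits (rad/s): [2.57, 2.57, 3.14, 3.14, 3.14, 3.14].

## Interface

Orientations are given as a unit quaternion [x, y, z, w].
In Python, from plant import robot gives the robot as it stands. The module is installed in compiled form; this text tells all that it offers.
- The arm moves only by the tool arm_command, never from a script. Its argument "rows" is text: rows parted by semicolons, each of 6 numbers parted by spaces: the shift along the tool's x, y, z in units of 300 mm (1.0 is 300 mm), then the turn, a rotation vector about the tool's x, y, z in units of 45 degrees (1.0 is 45 degrees). A call has 1 to 12 rows; each row is the pose to reach, as a shift and turn from the pose commanded when the call began, along the tool's axes at that moment; what a row does not reach only later rows make up. A row lasts 1/12 s, in which the tool goes at most 41.7 mm and 7.16 degrees, less where a joint would pass 70% of its speed; a pose out of reach is approached as far as the arm can. A call with a number of a shift or a turn outside -1 to 1 is refused whole. A call with a gripper value outside its range is refused whole. "jaw" is the gripper's target within -1 to 1 (fully open at 1, half-way at 0, shut at -1), set as the call begins (left out, the last holds). The fingers move at their own pace and stop on an object; "squeeze" is the grip in N (left out, the last holds). Time passes only in rows, so rows that repeat a pose let the fingers close. It gives the time, the measured TCP pose, the force and the opening at its end, in the units of the state.
- robot.state(): the state, without advancing time (a new reading comes with each control period).
- robot.grab_frame(name): name is "side" or "top"; returns the picture (400x640x3 uint8, blue, green, red); there is no depth.
- robot.calibration(name): a dict with "camera_matrix" (3x3 intrinsics, pixels), "rvec" (rotation vector, rad) and "tvec" (3), from world to camera coordinates, as OpenCV has them. Camera axes: x right, y down, z forward; pixel columns grow to the right and rows downward; lengths in mm; the calibration is good to about 2 mm. A picture is of the moment at which its call begins. calibration takes no time and is no camera call.
- robot.job_done(): hands the job in, once; it reports no verdict.
The state is a dict: "t": time; "qpos": joint angles; "qd": joint speeds; "tau": joint torques, N m; "tool_pos": TCP position; "tcp_rot": TCP orientation; "wrist_force": force on the tool from outside, world axes, zero at the start; "ft_torque": the same for the moment, N m; "opening": finger opening in mm.
Only numpy, scipy, OpenCV 4.12 (cv2) and the standard library are available. Lean on these libraries where they do the work, as an engineer would, in place of code of your own. Each camera call takes 0.05 s, during which the arm holds its last target.

## Task

Take the steel filling lance from its rest and snap it sideways (not endwise) into both spring clips on the sloping bar of the rack, with its flange on the left, outside the forked stop, a little clear of it. Press it fully home in both clips, then slide it along until its flange comes gently up against the stop, and let go. Do not ram the rack, and leave the jar, cap and tape measure undisturbed.

Things in the scene. Friction and masses are not known exactly. Their poses are not given: they have to be found in the camera images.
- lance_center (a point): Filling lance: loose plain steel tube, 20 mm diameter, 150 mm long over all, 0.11 to 0.23 kg, with a round flange (36 mm diameter, 8 mm thick) at one end. Point: on its axis, halfway along. y axis: along the tube towards the flanged end; flange from +67 to +75 mm, plain end at -75 mm. At first it lies level in a low grey rest, axis 40 mm above the table.
- lance: The lance as a whole; same origin and axes as lance_center.
- flange_center (a point): Centre of the lance's flange, on its axis, 71 mm from lance_center; axes as lance_center.
- rest_top (a point): Fixed grey rest that first holds the lance. Point: between its two notches on the line where the lance's axis lies, 40 mm above the table; y along the lance. Notches 8 mm thick at y = +36 and -36 mm, 64 mm free between them for the fingers. Foot 50 mm (x) by 100 mm, 6 mm high.
- seat (a point): Middle of the two clips, on their axis, 110 mm above the table. y axis: along the clips to the robot's left. z axis: straight out of the clip mouths, 35 degrees from vertical, leaning to the robot; the lance goes in along -z and is home when its axis is at x = z = 0. x axis: up the slope. Face of the bar behind the clips at z = -40 mm. 86 mm is free between the clips for the fingers.
- left_clip (a point): Middle of the left steel clip, y = +50 mm from the seat (the right one is at -50), axes as the seat; 14 mm wide in y. Two sprung jaws; mouth 14 mm wide at z = +7 mm, flared lips out to z = +14 mm. About 10 to 25 N pushes the lance through both mouths; it is then gripped, and slides along y against a friction of a few N (more while still pressed in).
- flange_stop: Fixed forked stop just outside the left clip: two prongs either side of the tube (26 mm between them, 36 mm over all, up to z = +4 mm). Origin and axes are the seat's, not the fork's: the fork is at y = +60 to +66 mm. The flange is to rest against its outer face (y = +66): lance centre then at seat y = -1 mm.
- shelf_edge (a point): Front lower edge, at mid-width, of the rack's overhead shelf, straight above the seat by 230 mm; the shelf runs back from there, so a gripper at the clips must be tilted, its back towards the robot, by some 27 degrees or more. Axes as clip_rack.
- clip_rack: Fixed grey rack with clips and shelf. Origin: on the table below the seat; x away from the robot, y along the clips, z up. 190 mm wide, foot from x = -56 to +69 mm, back wall at x = +60 mm, 350 mm high, small things on its shelf up to 382 mm.
- jar_center (a point): Bystander: small sample jar, 46 mm diameter, 68 mm tall; point at its centre, z up.
- cap_center (a point): Bystander: flip cap for a jug, 48 x 44 x 30 mm; point at its centre, z up.
- tape_center (a point): Bystander: tape measure standing up, 33 x 69 x 60 mm; point at its centre, z up.

How it is judged (in metres and radians):
On the way, in this order (a step that is already met when the one before it is completed fails the run):
1. the lance is lifted clear of its rest (height (world z) of lance_center above 0.08 m), for 0.2 s.
2. the lance is snapped home in both clips, flange on the left (x of lance_center in the frame of seat between -0.0025 and 0.0025 m and z of lance_center in the frame of seat between -0.0025 and 0.0025 m and angle between the y axis of lance_center and the y axis of seat, either way round below 0.05 rad and y of lance_center in the frame of seat between -0.0045 and 0.018 m and y of flange_center in the frame of seat above 0.05 m), for 0.2 s.
3. its flange has come up against the stop (contact force between lance and flange_stop above 1 N and y of flange_center in the frame of seat above 0.06 m), for 0.04 s.
At the end, for the whole second after the job is handed in: The lance lies home in both clips (its axis within 2.5 mm of the clips' axis in x and z of the seat, and within 0.05 rad of it in direction), flange on the left with no more than 2 mm between it and the stop, at rest and released (x of lance_center in the frame of seat between -0.0025 and 0.0025 m and z of lance_center in the frame of seat between -0.0025 and 0.0025 m and angle between the y axis of lance_center and the y axis of seat, either way round below 0.05 rad and y of lance_center in the frame of seat between -0.0045 and 0.0012 m and linear speed of lance below 0.01 m/s and y of flange_center in the frame of seat above 0.05 m); the robot touches nothing.
It fails at once if the lance is threaded endwise into the clips (x of lance_center in the frame of seat between -0.005 and 0.005 m and z of lance_center in the frame of seat between -0.005 and 0.005 m and y of lance_center in the frame of seat between 0.04 and 0.14 m).
It fails at once if the rack is rammed: forces between lance and rack add up to over 130 N, or the arm or fingers hit it with over 60 N (contact force between lance and clip_rack above 130 N or contact force between any of the arm, the fingers and clip_rack above 60 N).
It fails at once if the stop is pushed with more than 40 N (contact force between lance and flange_stop above 40 N).
It fails at once if the jar, cap or tape measure is pushed more than 20 mm or tipped (distance of any of jar_center, cap_center, tape_center from where it was at the start of the episode above 0.02 m or angle between any of jar_center, cap_center, tape_center's own z axis and vertical above 0.4 rad).
It also fails if it takes over 43 s, if anything falls off the work surface, if the arm or the gripper's body presses on something with over 40 N, if the wrist force passes 120 N, or if a joint passes its speed limit or range.

## Working session

There is one attempt and no reset: what is moved stays moved. The work goes in short steps, Python scripts to look and compute and a tool call to move; the robot and the scene stay as the last step left them, time stands still between calls to the robot, and variables do not carry over. Pictures are saved under pics/ and viewed, and the job is handed in when it is done.

Besides the shell and the picture viewer there is one more tool, called after ">>>" as name(argument=value, ...), one argument or row to a line, values as JSON. arm_command: Moves the arm, as the interface text tells. Its arguments: {"type":"object","properties":{"rows":{"type":"string"},"jaw":{"type":"number"},"squeeze":{"type":"number"}},"required":["rows"]}

```bash
mkdir -p pics; python3 - <<'E'
from plant import robot
import cv2
print(robot.state())
for n in("side","top"):
    cv2.imwrite(f"pics/{n}0.png",robot.grab_frame(n)); c=robot.calibration(n); print(n,c)
    R=cv2.Rodrigues(c['rvec'])[0]; print(-R.T@c['tvec'].ravel() if hasattr(c['tvec'],'ravel') else c)
E
```

```text
{'t': 0.0, 'qpos': array([ 1.15303399e+00,  2.76596578e-01,  1.50608195e+00, -3.36931024e-06,
        1.36067010e+00, -1.21005078e-01]), 'qd': array([ 1.16867569e-03, -8.18752825e-04, -1.19505141e-03, -1.20027700e-03,
       -8.35554282e-04, -9.59651791e-05]), 'tau': array([ 4.22803223e-04, -4.04571640e+01, -2.37224597e+01,  7.00861076e-02,
        3.43029806e-02, -1.37880370e-04]), 'tool_pos': array([167.94727962, 549.40478337, 226.62418408]), 'tcp_rot': array([ 1.47834365e-01,  9.89011744e-01, -8.46763753e-04, -2.32078103e-04]), 'wrist_force': array([-0.25106464, -0.53421644, -0.45808239]), 'ft_torque': array([-0.00857513,  0.04260999,  0.00666544]), 'opening': 93.94080848400394}
side {'camera_matrix': array([[498.00240345,   0.        , 310.75872523],
       [  0.        , 498.00240345, 194.20149212],
       [  0.        ,   0.        ,   1.        ]]), 'rvec': array([ 2.02805053, -0.12066538,  0.06810986]), 'tvec': array([-535.04819351,  217.5312426 , 1224.66894814])}
[  419.29375245 -1056.22393222   736.20255202]
top {'camera_matrix': array([[448.28437089,   0.        , 322.61406423],
       [  0.        , 448.28437089, 198.08947688],
       [  0.        ,   0.        ,   1.        ]]), 'rvec': array([ 2.18217835, -2.13817493,  0.08026421]), 'tvec': array([1.87014785e-01, 5.88440171e+02, 1.28728468e+03])}
[ 460.48072182  -19.7326407  1338.25701329]
```

View pics/side0.png

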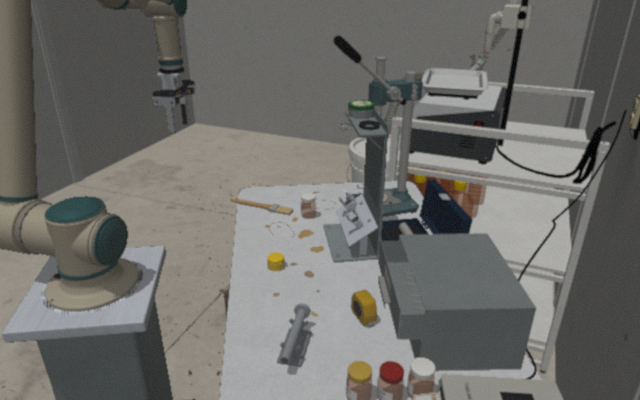

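View pics/top0.png

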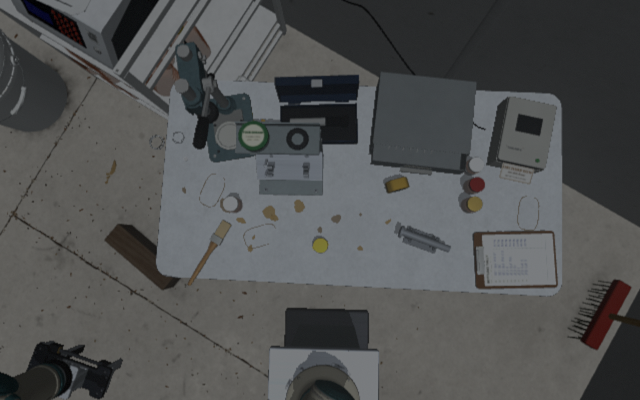

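```bash
python3 - <<'E'
import cv2
a=cv2.imread("pics/top0.png");b=cv2.imread("pics/side0.png")
cv2.imwrite("pics/c1.png",cv2.resize(a[205:265,370:470],None,fx=8,fy=8,interpolation=2))
cv2.imwrite("pics/c2.png",cv2.resize(a[115:205,240:340],None,fx=6,fy=6,interpolation=2))
cv2.imwrite("pics/c3.png",cv2.resize(b[295:375,265:345],None,fx=7,fy=7,interpolation=2))
cv2.imwrite("pics/c4.png",cv2.resize(b[180:280,310:400],None,fx=6,fy=6,interpolation=2))
E
```

```text
(no output)
```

View pics/c1.png

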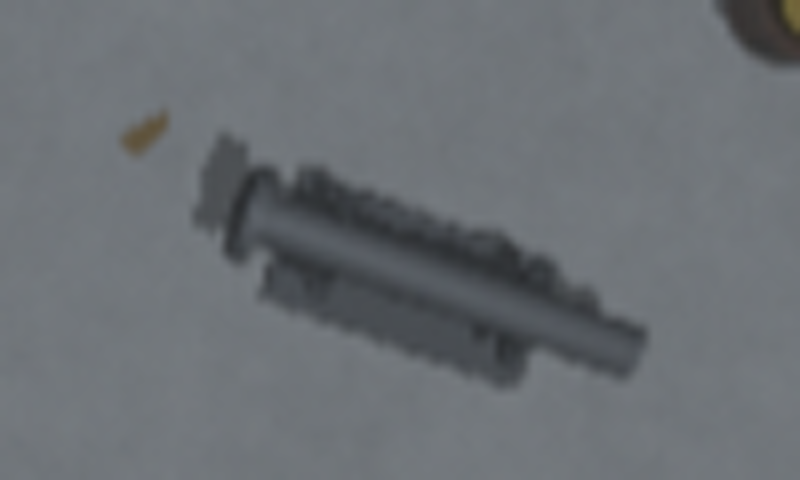

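View pics/c2.png

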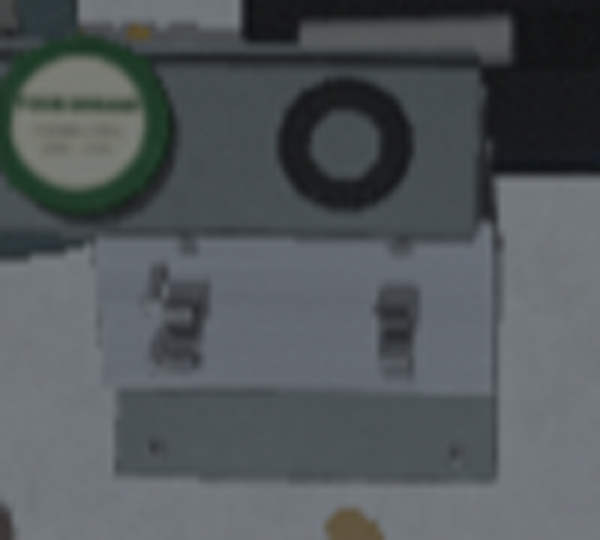

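View pics/c3.png

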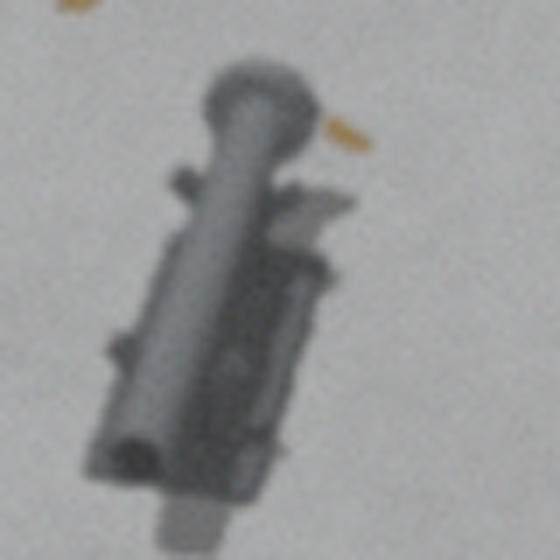

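View pics/c4.png

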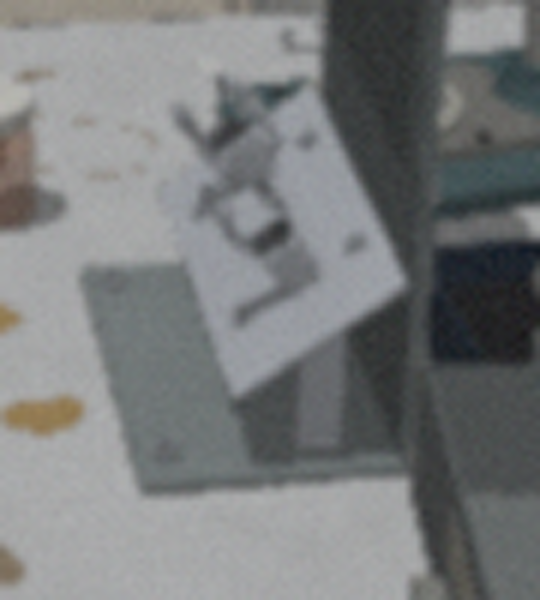

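```bash
cat > h.py <<'E'
import numpy as np, cv2
from plant import robot
from scipy.spatial.transform import Rotation as Rn
from scipy.optimize import least_squares
C={n:robot.calibration(n) for n in("side","top")}
def proj(n,P):
    c=C[n];return cv2.projectPoints(np.array(P,float).reshape(-1,3),c['rvec'],c['tvec'],c['camera_matrix'],None)[0].reshape(-1,2)
def ray(n,uv,z):
    c=C[n];R=cv2.Rodrigues(c['rvec'])[0];o=-R.T@c['tvec'];d=R.T@np.linalg.inv(c['camera_matrix'])@np.array([uv[0],uv[1],1.]);return o+d*(z-o[2])/d[2]
def crop(u,v,s,ox,oy): return np.array([ox+(u+.5)/s-.5, oy+(v+.5)/s-.5])
def rack(p,P):  # p=x,y,yaw
    c,s=np.cos(p[2]),np.sin(p[2]);P=np.array(P,float).reshape(-1,3);return P@np.array([[c,-s,0],[s,c,0],[0,0,1]]).T+[p[0],p[1],0]
s35,c35=np.sin(np.radians(35)),np.cos(np.radians(35))
def seat2rack(P):
    P=np.array(P,float).reshape(-1,3);return P@np.array([[c35,0,s35],[0,1,0],[-s35,0,c35]])+[0,0,110]
E
python3 - <<'E'
from h import *
t=lambda u,v:crop(u,v,6,240,115)
s=lambda u,v:crop(u,v,6,310,180)
obs=[("top",t(115,473),(-56,95,3)),("top",t(497,480),(-56,-95,3)),("top",t(478,241),(0,-95,340)),
("side",s(143,491),(-56,-95,0)),("side",s(82,268),(-56,95,6))]
for n,uv,P in obs: print(n,uv,P,ray(n,uv,P[2]).round(1))
f=lambda p:np.concatenate([proj(n,rack(p,P))[0]-uv for n,uv,P in obs])
r=least_squares(f,[600,90,0],x_scale=[1,1,.01]);print(r.x,r.fun.round(2))
# clips in top
# lance
t=lambda u,v:crop(u,v,8,370,205)
s=lambda u,v:crop(u,v,7,265,295)
def lp(q,P):
    return rack([q[0],q[1],q[2]],P)
# tube end centre & flange outer face centre
obs=[("top",t(638,352),(0,-75,40),1),("top",t(240,217),(0,71,40),1),("side",s(135,462),(0,-75,40),1),("side",s(266,112),(0,71,40),1)]
for n,uv,P,_ in obs: print(n,uv,P,ray(n,uv,40).round(1))
f=lambda p:np.concatenate([proj(n,lp(p,P))[0]-uv for n,uv,P,_ in obs])
r2=least_squares(f,[400,-200,0.3],x_scale=[1,1,.01]);print(r2.x,r2.fun.round(2))
np.save("est.npy",[r.x,r2.x])
# overlay
for n in("top","side"):
    k=4
    im=cv2.imread(f"pics/{n}0.png");im=cv2.resize(im,None,fx=k,fy=k,interpolation=2)
    def line(P,col=(0,0,255)):
        q=proj(n,P);q=np.round((q+.5)*k-.5).astype(int);cv2.polylines(im,[q.reshape(-1,1,2)],False,col,1,cv2.LINE_AA)
    p=r.x
    line(rack(p,[(-56,-95,0),(-56,95,0)]));line(rack(p,[(-56,95,0),(69,95,0),(69,-95,0),(-56,-95,0)]))
    line(rack(p,[(0,-95,340),(0,95,340)]),(0,255,0))
    line(rack(p,[(60,-95,0),(60,-95,350),(60,95,350)]),(0,255,0))
    for y in(-50,50):
        for yy in(y-7,y+7):
            for sg in(1,-1): line(rack(p,seat2rack([(sg*10,yy,-38),(sg*10,yy,0),(sg*7,yy,7),(sg*11,yy,14)])),(255,0,255))
    for sg in(1,-1):line(rack(p,seat2rack([(sg*13,60,4),(sg*18,60,4),(sg*18,66,4),(sg*13,66,4),(sg*13,60,4)])),(0,255,255))
    q=r2.x;a=np.linspace(0,2*np.pi,40)
    for y,R in((-75,10),(67,18),(75,18)): line(lp(q,np.c_[R*np.cos(a),y+0*a,40+R*np.sin(a)]))
    line(lp(q,[(0,-75,40),(0,75,40)]))
    b=(slice(100*k,210*k),slice(240*k,340*k)) if n=="top" else (slice(120*k,280*k),slice(310*k,410*k))
    cv2.imwrite(f"pics/o_{n}_rack.png",im[b]) if 0 else cv2.imwrite(f"pics/o_{n}_rack.png",cv2.resize(im[b],None,fx=1.3 if n=="top" else .9,fy=1.3 if n=="top" else .9))
    b=(slice(205*k,265*k),slice(370*k,470*k)) if n=="top" else (slice(295*k,375*k),slice(265*k,345*k))
    cv2.imwrite(f"pics/o_{n}_l.png",cv2.resize(im[b],None,fx=1.5,fy=1.5))
E
```

```text
top [258.75       193.41666667] (-56, 95, 3) [601.2 205.1   3. ]
top [322.41666667 194.58333333] (-56, -95, 3) [601.4  13.6   3. ]
top [319.25 154.75] (0, -95, 340) [656.2  14.3 340. ]
side [333.41666667 261.41666667] (-56, -95, 0) [600.5  18.9   0. ]
side [323.25 224.25] (-56, 95, 6) [599.6 205.1   6. ]
[ 6.56440177e+02  1.09831220e+02 -7.71775917e-04] [ 0.07  0.24 -0.43  0.33 -0.23 -0.09  0.18  0.87  0.33  0.02]
top [449.3125 248.5625] (0, -75, 40) [ 449.1 -353.7   40. ]
top [399.5625 231.6875] (0, 71, 40) [ 494.3 -211.7   40. ]
side [283.85714286 360.57142857] (0, -75, 40) [ 446.7 -354.3   40. ]
side [302.57142857 310.57142857] (0, 71, 40) [ 496.2 -215.4   40. ]
[ 4.72103843e+02 -2.81962199e+02 -3.31565867e-01] [-0.29  0.51  1.09 -0.28  0.49 -0.61 -0.46 -0.13]
```

```bash
cd pics; python3 - <<'E'
import cv2,numpy as np
def st(a,b,o):
    a=cv2.imread(a);b=cv2.imread(b);h=max(a.shape[0],b.shape[0]);z=np.zeros((h,a.shape[1]+b.shape[1],3),np.uint8);z[:a.shape[0],:a.shape[1]]=a;z[:b.shape[0],a.shape[1]:]=b;print(z.shape);cv2.imwrite(o,z)
st("o_top_rack.png","o_side_rack.png","m1.png");st("o_top_l.png","o_side_l.png","m2.png")
E
```

```text
(576, 880, 3)
(480, 1080, 3)
```

View pics/o_top_rack.png

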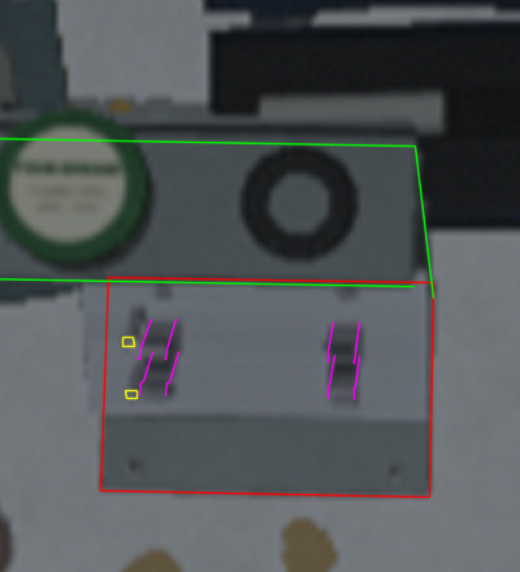

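View pics/o_side_rack.png

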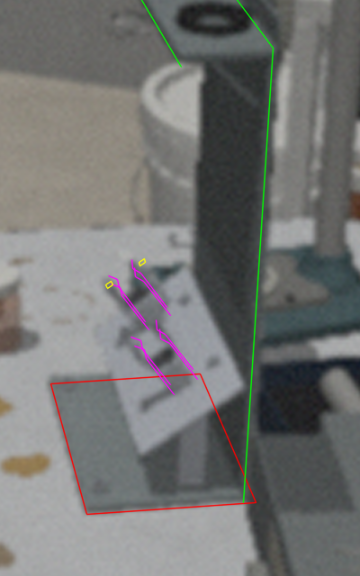

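View pics/o_top_l.png

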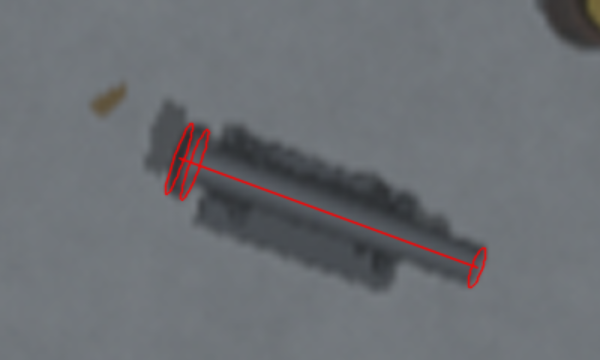

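View pics/o_side_l.png

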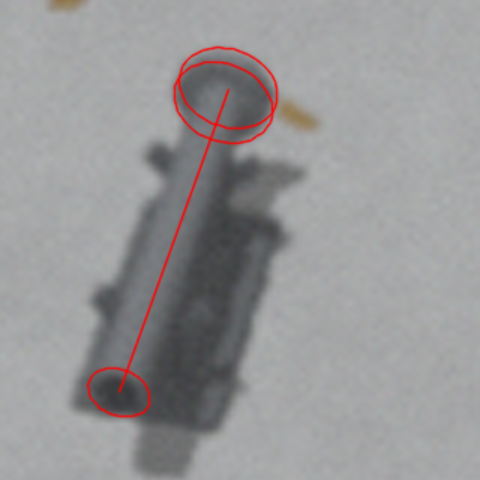

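```bash
cat > ov.py <<'E'
from h import *
def overlay(n,src,out,box,k,rp,lance=None):
    im=cv2.resize(cv2.imread(src) if isinstance(src,str) else src,None,fx=k,fy=k,interpolation=2)
    im=cv2.convertScaleAbs(im,alpha=1.5)
    def line(P,col=(0,0,255)):
        q=proj(n,P);q=np.round((q+.5)*k-.5).astype(int);cv2.polylines(im,[q.reshape(-1,1,2)],False,col,1,cv2.LINE_AA)
    if rp is not None:
        p=rp
        line(rack(p,[(-56,-95,0),(-56,95,0)]));line(rack(p,[(-56,95,0),(69,95,0),(69,-95,0),(-56,-95,0)]))
        line(rack(p,[(0,-95,340),(0,95,340)]),(0,255,0))
        line(rack(p,seat2rack([(0,-95,-40),(0,95,-40)])),(255,255,0))
        for y in(-50,50):
            for yy in(y-7,y+7):
                for sg in(1,-1): line(rack(p,seat2rack([(sg*10,yy,-40),(sg*10,yy,0),(sg*7,yy,7),(sg*11,yy,14)])),(255,0,255))
        for sg in(1,-1):line(rack(p,seat2rack([(sg*13,60,4),(sg*18,60,4),(sg*18,66,4),(sg*13,66,4),(sg*13,60,4)])),(0,255,255))
    if lance is not None:
        pos,d=lance; d=d/np.linalg.norm(d);e=np.cross(d,[0,0,1.]);e/=np.linalg.norm(e);g=np.cross(d,e);a=np.linspace(0,2*np.pi,40)[:,None]
        for y,R in((-75,10),(67,18),(75,18)): line(pos+d*y+R*(np.cos(a)*e+np.sin(a)*g))
        for sg in(1,-1):
            for v in (e,g): line([pos-75*d+sg*10*v,pos+67*d+sg*10*v],(0,255,0))
    x0,y0,x1,y1=box
    cv2.imwrite(out,im[y0*k:y1*k,x0*k:x1*k])
E
python3 - <<'E'
from ov import *
e=np.load("est.npy")
overlay("side","pics/side0.png","pics/p1.png",(320,185,385,245),9,e[0])
overlay("top","pics/top0.png","pics/p2.png",(250,145,330,200),9,e[0])
E
```

```text
(no output)
```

View pics/p1.png

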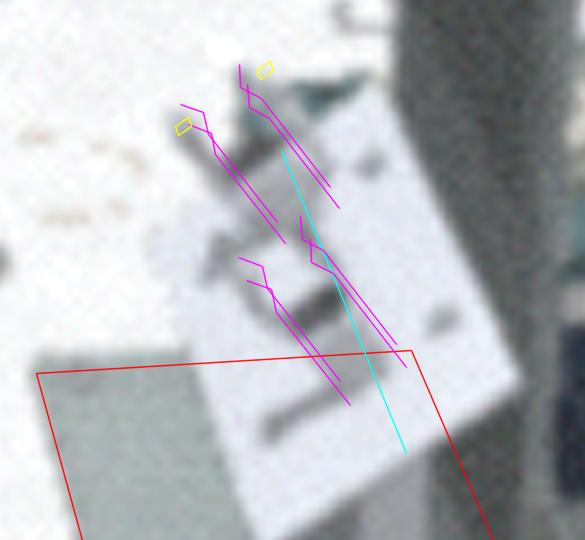

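View pics/p2.png

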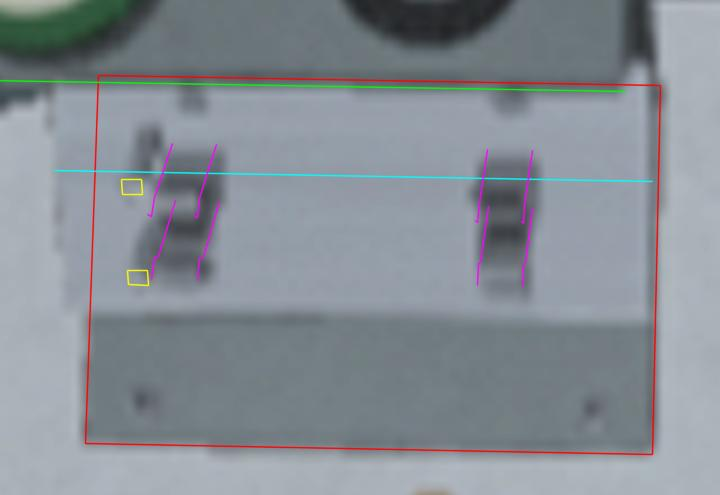

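```bash
cat > mv.py <<'E'
from h import *
import json,os
F="cmd.json"
def load():
    if os.path.exists(F): d=json.load(open(F));return np.array(d[0]),Rn.from_quat(d[1])
    return np.array([168.182,549.889,227.493]),Rn.from_quat(np.array([0.147834,0.98901,0,0])/np.linalg.norm([0.147834,0.98901]))
def apply(row):
    p,R=load();row=np.array(row,float);p2=p+R.apply(row[:3]*300);R2=R*Rn.from_rotvec(row[3:]*np.pi/4)
    json.dump([p2.tolist(),R2.as_quat().tolist()],open(F,"w"));show()
def show():
    p,R=load();s=robot.state();Rm=Rn.from_quat(s['tcp_rot'])
    print("cmd",p.round(1),"meas",s['tool_pos'].round(1),"roterr deg",np.degrees((R.inv()*Rm).as_rotvec()).round(2),"t",round(s['t'],2),"F",s['wrist_force'].round(1),"open",round(s['opening'],1),"q",s['qpos'].round(2))
def plan(pos,R2):
    p,R=load();return np.r_[R.inv().apply(np.array(pos)-p)/300,(R.inv()*R2).as_rotvec()/(np.pi/4)].round(4)
def RM(x,z): 
    x=np.array(x,float);z=np.array(z,float);x/=np.linalg.norm(x);z/=np.linalg.norm(z);return Rn.from_matrix(np.c_[x,np.cross(z,x),z])
e=np.load("est.npy");RK=e[0];LQ=e[1]
Rgrasp=RM([-np.sin(LQ[2]),np.cos(LQ[2]),0],[0,0,-1])
RT=Rn.from_matrix(np.c_[[0,1,0],[c35,0,s35],[s35,0,-c35]])
def seatpos(P): return rack(RK,seat2rack(P))[0]
E
python3 - <<'E'
from mv import *
show();print(plan([472,-282,180],Rgrasp))
print(plan([320,100,220],Rgrasp), seatpos([0,0,0]))
E
```

```text
cmd [168.2 549.9 227.5] meas [168.  549.4 226.7] roterr deg [0.09 0.01 0.  ] t 0.1 F [ 0.1  0.6 -0.6] open 94.1 q [ 1.15  0.28  1.51 -0.    1.36 -0.12]
[-1.7793 -2.3556  0.1583  0.      0.      2.0443]
[-0.9225 -1.2861  0.025   0.      0.      2.0443] [656.44017664 109.83121954 110.        ]
```

>>> arm_command(
  rows="-0.9 -1.0 0 0 0 1;-0.9 -1.0 0 0 0 1;-0.9 -1.0 0 0 0 1;-0.9 -1.0 0 0 0 1;-0.9 -1.0 0 0 0 1;-0.9 -1.0 0 0 0 1;-0.9 -1.0 0 0 0 1;-0.9 -1.0 0 0 0 1;-0.9 -1.0 0 0 0 1;-0.9 -1.0 0 0 0 1;-0.9 -1.0 0 0 0 1;-0.9 -1.0 0 0 0 1",
)

```text
t: 1.1
tool_pos: [338.9, 183.0, 227.3]
tcp_rot: [0.517, 0.856, -0.0, -0.0]
wrist_force: [-0.3, 0.2, 0.2]
opening: 93.7
```

```bash
python3 - <<'E'
from mv import *
apply([-.9,-1,0,0,0,1]);print(plan([472,-282,140],Rgrasp))
E
```

```text
cmd [338.7 184.  227.5] meas [338.9 183.  227.3] roterr deg [0.02 0.04 0.25] t 1.1 F [-0.3  0.2  0.2] open 93.7 q [ 0.31 -0.02  1.86  0.    1.3  -0.17]
[-1.5803 -0.3368  0.2916  0.      0.      1.0443]
```

>>> arm_command(
  rows="-1 -0.3 0 0 0 1;-1 -0.3 0 0 0 1;-1 -0.3 0 0 0 1;-1 -0.3 0 0 0 1;-1 -0.3 0 0 0 1;-1 -0.3 0 0 0 1;-1 -0.3 0 0 0 1;-1 -0.3 0 0 0 1;-1 -0.3 0 0 0 1;-1 -0.3 0 0 0 1",
)

```text
t: 1.93
tool_pos: [400.2, -122.3, 226.9]
tcp_rot: [0.804, 0.595, 0.0, -0.001]
wrist_force: [-0.0, 0.6, -0.6]
opening: 93.9
```

```bash
python3 - <<'E'
from mv import *
apply([-1,-.3,0,0,0,1]);print(plan([472,-282,120],Rgrasp))
E
```

```text
cmd [ 400.  -123.1  227.5] meas [ 400.2 -122.3  226.9] roterr deg [0.1  0.09 0.04] t 1.93 F [-0.   0.6 -0.6] open 93.9 q [-0.46  0.04  1.8   0.    1.3  -0.17]
[-0.4364  0.3844  0.3583  0.      0.      0.0443]
```

>>> arm_command(
  rows="-0.436 0.384 0.2 0 0 0.044;-0.436 0.384 0.2 0 0 0.044;-0.436 0.384 0.2 0 0 0.044;-0.436 0.384 0.2 0 0 0.044;-0.436 0.384 0.2 0 0 0.044;-0.436 0.384 0.3583 0 0 0.044;-0.436 0.384 0.3583 0 0 0.044",
)

```text
t: 2.52
tool_pos: [469.7, -277.8, 115.2]
tcp_rot: [0.814, 0.581, -0.001, -0.005]
wrist_force: [-1.2, 1.2, -1.3]
opening: 93.7
```

```bash
python3 - <<'E'
from mv import *
apply([-.436,.384,.3583,0,0,.044]);print(plan([472,-282,44],Rgrasp))
for n in("side","top"): cv2.imwrite(f"pics/{n}1.png",robot.grab_frame(n))
from ov import *
d=np.array([-np.sin(LQ[2]),np.cos(LQ[2]),0])
overlay("side","pics/side1.png","pics/p1.png",(255,260,345,375),6,None,(np.r_[LQ[:2],40],d))
overlay("top","pics/top1.png","pics/p2.png",(370,200,470,270),6,None,(np.r_[LQ[:2],40],d))
E
```

```text
cmd [ 471.9 -281.9  120. ] meas [ 469.7 -277.8  115.2] roterr deg [ 0.56  0.26 -0.07] t 2.52 F [-1.2  1.2 -1.3] open 93.7 q [-0.66  0.32  1.73  0.    1.1  -0.33]
[-0.0004  0.0004  0.2533  0.      0.      0.0003]
```

View pics/p1.png

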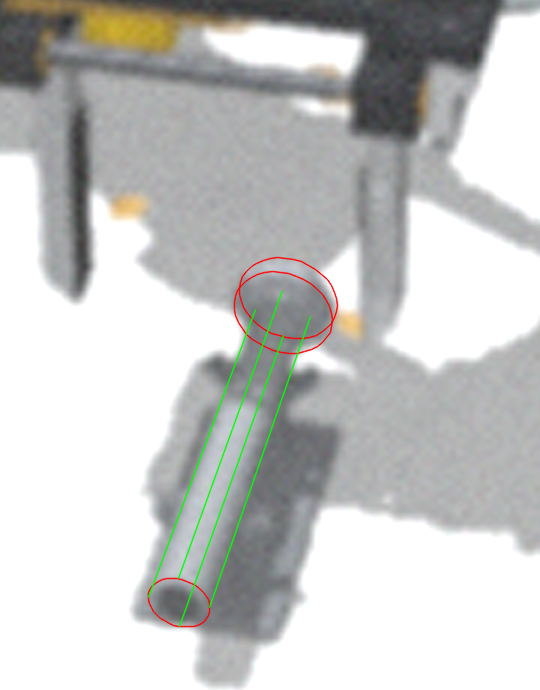

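View pics/p2.png

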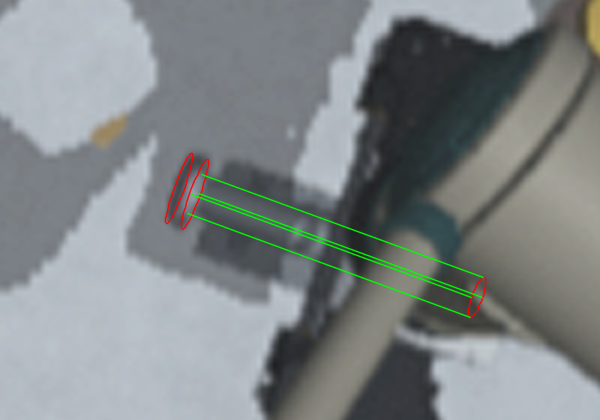

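>>> arm_command(
  rows="0 0 0.05 0 0 0;0 0 0.1 0 0 0;0 0 0.15 0 0 0;0 0 0.2 0 0 0;0 0 0.235 0 0 0;0 0 0.253 0 0 0;0 0 0.253 0 0 0;0 0 0.253 0 0 0",
)

```text
t: 3.28
tool_pos: [472.5, -281.7, 45.0]
tcp_rot: [0.814, 0.581, 0.0, 0.001]
wrist_force: [-0.7, 0.4, -0.6]
opening: 93.8
```

>>> arm_command(
  rows="0 0 0 0 0 0;0 0 0 0 0 0;0 0 0 0 0 0;0 0 0 0 0 0;0 0 0 0 0 0;0 0 0 0 0 0;0 0 0 0 0 0;0 0 0 0 0 0",
  jaw=-1,
  squeeze=25,
)

```text
t: 3.95
tool_pos: [471.8, -281.9, 44.0]
tcp_rot: [0.814, 0.581, 0.0, -0.0]
wrist_force: [0.0, 0.1, -0.7]
opening: 44.1
```

```bash
python3 - <<'E'
from mv import *
apply([0,0,.253,0,0,0])
E
```

```text
cmd [ 471.9 -281.9   44.1] meas [ 471.8 -281.9   44. ] roterr deg [0.01 0.01 0.01] t 3.95 F [ 0.   0.1 -0.7] open 44.1 q [-0.67  0.4   1.82  0.    0.92 -0.33]
```

>>> arm_command(
  rows="0 0 0 0 0 0;0 0 0 0 0 0;0 0 0 0 0 0;0 0 0 0 0 0;0 0 0 0 0 0;0 0 0 0 0 0;0 0 0 0 0 0;0 0 0 0 0 0",
  squeeze=50,
)

```text
t: 4.62
tool_pos: [472.2, -282.0, 44.1]
tcp_rot: [0.814, 0.581, 0.0, 0.0]
wrist_force: [1.1, -1.1, -0.9]
opening: 18.5
```

>>> arm_command(
  rows="0 0 -0.03 0 0 0;0 0 -0.07 0 0 0;0 0 -0.13 0 0 0;0 0 -0.2 0 0 0;0 0 -0.27 0 0 0;0 0 -0.33 0 0 0;0 0 -0.4 0 0 0;0 0 -0.46 0 0 0;0 0 -0.5 0 0 0;0 0 -0.5 0 0 0;0 0 -0.5 0 0 0",
)

```text
t: 5.53
tool_pos: [471.7, -281.8, 194.6]
tcp_rot: [0.814, 0.581, 0.0, 0.0]
wrist_force: [0.5, -0.7, -1.8]
opening: 18.8
```

```bash
python3 - <<'E'
from mv import *
apply([0,0,-.5,0,0,0])
for z in(150,100,60): print(z,seatpos([0,7,z-3]),plan(seatpos([0,7,z+3]),RT))
cv2.imwrite(f"pics/side2.png",robot.grab_frame("side"))
for nm,n,uv,z in(("cap","top",(320,245),15),("jar","top",(231,203),34),("tape","top",(397,184),30)): print(nm,ray(n,uv,z).round())
E
```

```text
cmd [ 471.9 -281.9  194.1] meas [ 471.7 -281.8  194.6] roterr deg [-0.04 -0.02 -0.  ] t 5.53 F [ 0.5 -0.7 -1.8] open 18.8 q [-0.67  0.26  1.61 -0.    1.27 -0.33]
150 [572.12986804 116.8962903  230.41535051] [ 1.3618 -0.1274 -0.1374 -0.7706  0.1288 -0.4086]
100 [600.80868132 116.87415668 189.4577483 ] [ 1.3929e+00 -3.7000e-02 -9.0000e-04 -7.7060e-01  1.2880e-01 -4.0860e-01]
60 [623.75173194 116.85644978 156.69166652] [ 1.4177  0.0354  0.1083 -0.7706  0.1288 -0.4086]
cap [451.  17.  15.]
jar [568. 281.  34.]
tape [ 634. -205.   30.]
```

View pics/side2.png

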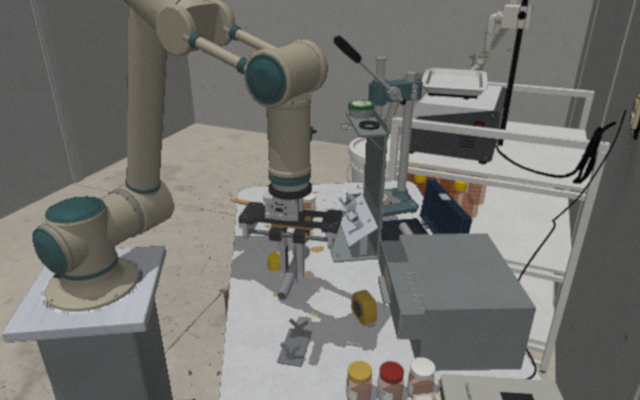

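>>> arm_command(
  rows="0.1 -0.02 -0.02 -0.1 0.017 -0.053;0.2 -0.04 -0.04 -0.2 0.033 -0.106;0.3 -0.06 -0.06 -0.3 0.05 -0.16;0.4 -0.08 -0.08 -0.4 0.067 -0.212;0.5 -0.1 -0.1 -0.5 0.083 -0.265;0.6 -0.12 -0.12 -0.6 0.1 -0.318;0.7 -0.13 -0.137 -0.7 0.117 -0.371;0.78 -0.13 -0.137 -0.7706 0.1288 -0.4086;0.84 -0.13 -0.137 -0.7706 0.1288 -0.4086;0.88 -0.13 -0.137 -0.7706 0.1288 -0.4086;0.9 -0.13 -0.137 -0.7706 0.1288 -0.4086;0.9 -0.13 -0.137 -0.7706 0.1288 -0.4086",
)

```text
t: 6.58
tool_pos: [521.4, -12.1, 233.1]
tcp_rot: [0.674, 0.676, 0.212, 0.211]
wrist_force: [0.8, -0.2, -1.3]
opening: 18.9
```

```bash
python3 - <<'E'
from mv import *
apply([.9,-.13,-.137,-.7706,.1288,-.4086])
print(plan(seatpos([0,7,123]),RT))
E
```

```text
cmd [522.9 -13.9 235.2] meas [521.4 -12.1 233.1] roterr deg [ 0.24  0.14 -0.1 ] t 6.58 F [ 0.8 -0.2 -1.3] open 18.9 q [-0.27 -0.09  2.08  0.28  0.58 -0.46]
[0.4358 0.1253 0.1872 0.     0.     0.    ]
```

>>> arm_command(
  rows="0.08 0.02 0.03 0 0 0;0.17 0.05 0.06 0 0 0;0.26 0.08 0.1 0 0 0;0.34 0.11 0.14 0 0 0;0.4 0.125 0.17 0 0 0;0.43 0.125 0.187 0 0 0;0.436 0.125 0.187 0 0 0;0.436 0.125 0.187 0 0 0;0.436 0.125 0.187 0 0 0;0.436 0.125 0.187 0 0 0",
)

```text
t: 7.42
tool_pos: [585.3, 115.9, 210.6]
tcp_rot: [0.675, 0.674, 0.212, 0.213]
wrist_force: [0.6, 0.3, -1.8]
opening: 19.0
```

```bash
cat > look.py <<'E'
from mv import *
from ov import overlay
import sys
k=sys.argv[1]
show()
s=robot.state();R=Rn.from_quat(s['tcp_rot']);g=s['tool_pos']+R.apply([0,0,3])
print("grasp in seat",((g-[RK[0],RK[1],110])@np.c_[[c35,0,s35],[0,1,0],[-s35,0,c35]]).round(1))
im={n:robot.grab_frame(n) for n in("side","top")}
for n in im: cv2.imwrite(f"pics/{n}_{k}.png",im[n])
L=(g,R.apply([1,0,0]))
overlay("side",im["side"],f"pics/{k}s.png",(300,160,390,245),8,RK,L)
overlay("top",im["top"],f"pics/{k}t.png",(240,140,335,210),8,RK,L)
E
python3 - <<'E'
from mv import *
apply([.436,.125,.187,0,0,0])
E
python3 look.py a
```

```text
cmd [585.8 116.9 210.8] meas [585.3 115.9 210.6] roterr deg [ 0.04 -0.05  0.06] t 7.42 F [ 0.6  0.3 -1.8] open 19.0 q [ 0.12  0.07  2.   -0.16  0.48  0.24]
cmd [585.8 116.9 210.8] meas [585.3 115.9 210.6] roterr deg [ 0.04 -0.05  0.06] t 7.42 F [ 0.6  0.3 -1.8] open 19.0 q [ 0.12  0.07  2.   -0.16  0.48  0.24]
grasp in seat [ -0.6   6.  120.2]
```

View pics/as.png

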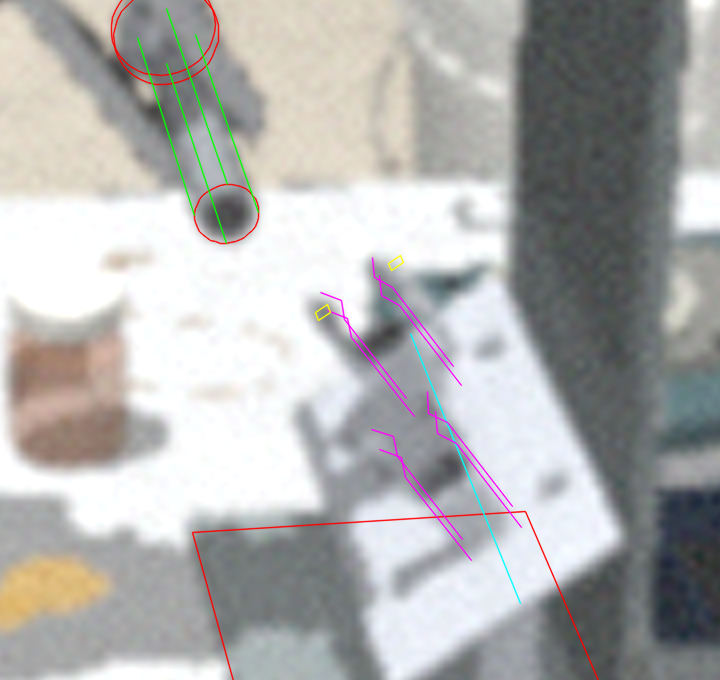

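View pics/at.png

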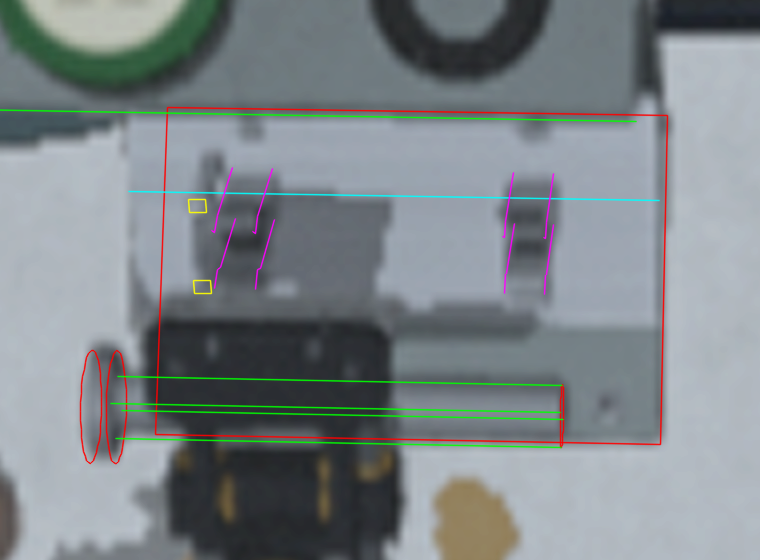

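View pics/side_a.png

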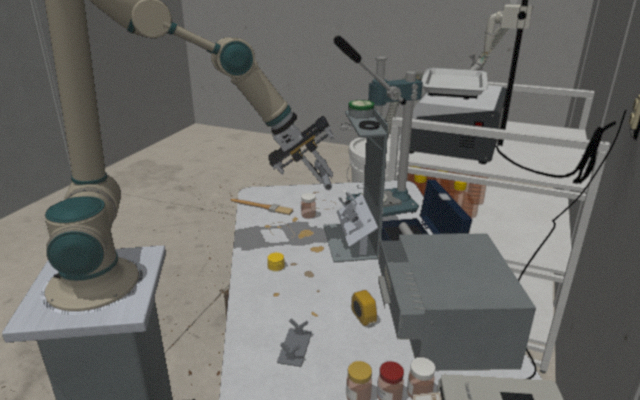

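```bash
python3 - <<'E'
import cv2
a=cv2.imread("pics/side0.png")[190:240,325:385]
a=cv2.convertScaleAbs(a,alpha=1.3)
cv2.imwrite("pics/z1.png",cv2.resize(a,None,fx=12,fy=12,interpolation=2))
a=cv2.imread("pics/top0.png")[150:195,250:325]
a=cv2.convertScaleAbs(a,alpha=1.7)
cv2.imwrite("pics/z2.png",cv2.resize(a,None,fx=10,fy=10,interpolation=2))
E
```

```text
(no output)
```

View pics/z1.png

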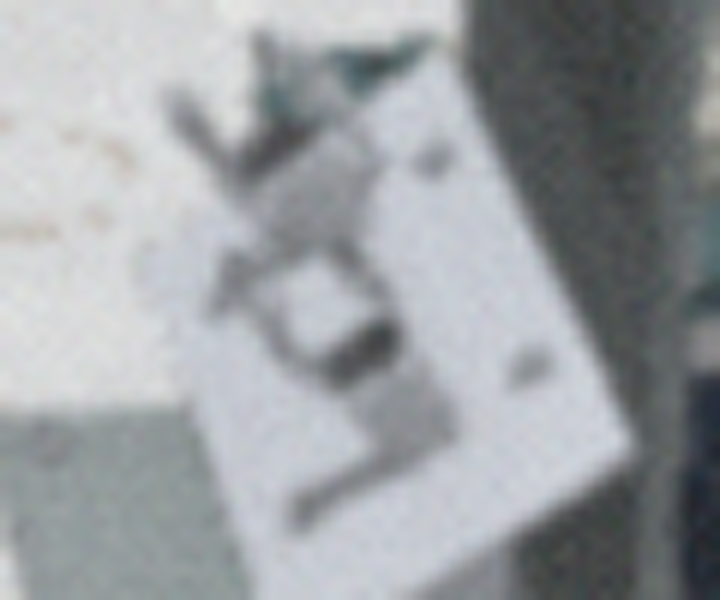

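View pics/z2.png

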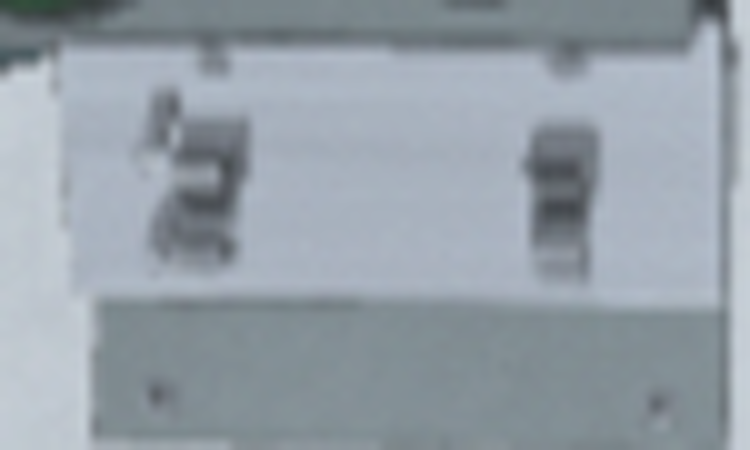

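```bash
python3 - <<'E'
from mv import *
e=np.load("est.npy");e[0][0]=654.4;e[0][1]=109.5;np.save("est.npy",e)
RK[:]=e[0]
print(plan(seatpos([0,7.5,38]),RT),plan(seatpos([0,7.5,33]),RT))
E
```

```text
[ 0.0003 -0.0053  0.2797  0.      0.      0.    ] [ 0.0003 -0.0053  0.2963  0.      0.      0.    ]
```

>>> arm_command(
  rows="0 -0.005 0.03 0 0 0;0 -0.005 0.07 0 0 0;0 -0.005 0.12 0 0 0;0 -0.005 0.17 0 0 0;0 -0.005 0.21 0 0 0;0 -0.005 0.24 0 0 0;0 -0.005 0.26 0 0 0;0 -0.005 0.275 0 0 0;0 -0.005 0.28 0 0 0;0 -0.005 0.28 0 0 0;0 -0.005 0.28 0 0 0",
)

```text
t: 8.43
tool_pos: [632.8, 117.0, 141.5]
tcp_rot: [0.674, 0.674, 0.213, 0.213]
wrist_force: [0.8, -0.2, -1.4]
opening: 18.9
```

```bash
python3 - <<'E'
from mv import *
apply([0,-.005,.28,0,0,0])
E
python3 look.py b
```

```text
cmd [632.7 116.9 141.1] meas [632.8 117.  141.5] roterr deg [-0.04  0.01 -0.  ] t 8.43 F [ 0.8 -0.2 -1.4] open 18.9 q [ 0.11  0.22  2.02 -0.22  0.3   0.3 ]
cmd [632.7 116.9 141.1] meas [632.8 117.  141.5] roterr deg [-0.04  0.01 -0.  ] t 8.43 F [ 0.8 -0.2 -1.4] open 18.9 q [ 0.11  0.22  2.02 -0.22  0.3   0.3 ]
grasp in seat [ 0.4  7.5 35.2]
```

View pics/bs.png

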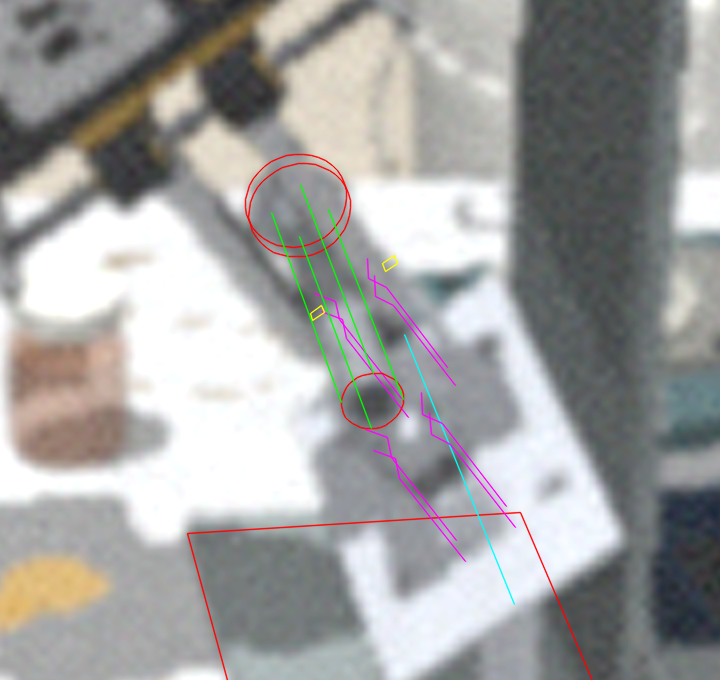

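View pics/bt.png

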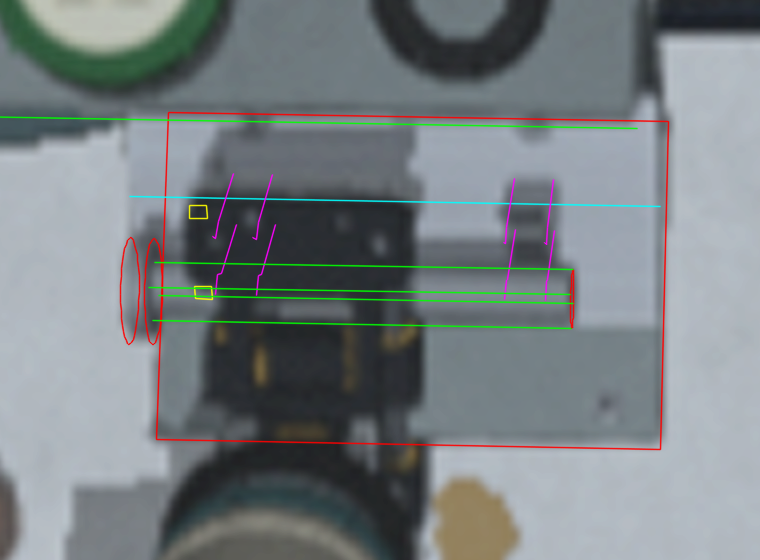

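```bash
python3 - <<'E'
from mv import *
J=lambda P:proj("side",rack(RK,seat2rack(P)))
print("axis at -57",((J([(0,-57,0)])-[300,160])*8), "y=-50",(J([(0,-50,0)])-[300,160])*8)
print("fork mid", (J([(0,60,4),(0,66,4),(15.5,60,4),(-15.5,60,4)])-[300,160])*8)
a=J([(0,-57,0),(1,-57,0),(0,-57,1),(0,-56,0)]);print("per mm x,z,y (x8)",(a[1:]-a[0])*8)
for u in ((322,306),): print((325+(u[0]+.5)/12-.5-300)*8,(190+(u[1]+.5)/12-.5-160)*8)
E
python3 - <<'E'
import cv2
a=cv2.imread("pics/side0.png")[198:228,338:366]
a=cv2.convertScaleAbs(a,alpha=1.2)
cv2.imwrite("pics/z3.png",cv2.resize(a,None,fx=20,fy=20,interpolation=cv2.INTER_CUBIC))
E
```

```text
axis at -57 [[420.85745408 457.34681139]] y=-50 [[416.77367863 446.97407576]]
fork mid [[351.1564321  288.14634805]
 [348.17719918 280.54915584]
 [387.72604235 263.3093807 ]
 [314.72683073 312.88822563]]
per mm x,z,y (x8) [[ 2.55167448 -1.70409128]
 [-1.6643405  -2.11109403]
 [-0.58581258 -1.4879562 ]]
411.0 440.33333333333326
```

View pics/z3.png

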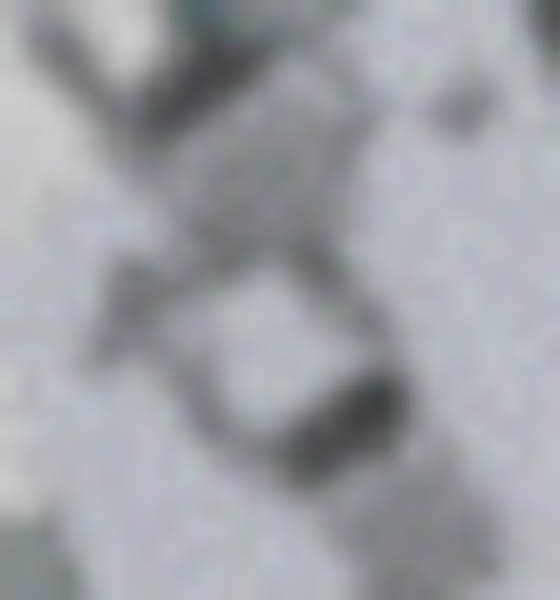

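>>> arm_command(
  rows="0 0 0.01 0 0 0;0 0 0.02 0 0 0;0 0 0.03 0 0 0;0 0 0.04 0 0 0;0 0 0.047 0 0 0;0 0 0.053 0 0 0;0 0 0.06 0 0 0;0 0 0.06 0 0 0;0 0 0.06 0 0 0",
  squeeze=60,
)

```text
t: 9.28
tool_pos: [643.1, 116.9, 126.1]
tcp_rot: [0.674, 0.674, 0.213, 0.213]
wrist_force: [-0.5, -0.5, -2.5]
opening: 19.0
```

```bash
python3 - <<'E'
from mv import *
apply([0,0,.06,0,0,0])
E
python3 look.py c
```

```text
cmd [643.1 116.9 126.3] meas [643.1 116.9 126.1] roterr deg [0.02 0.   0.01] t 9.28 F [-0.5 -0.5 -2.5] open 19.0 q [ 0.11  0.26  2.02 -0.24  0.27  0.32]
cmd [643.1 116.9 126.3] meas [643.1 116.9 126.1] roterr deg [0.02 0.   0.01] t 9.28 F [-0.5 -0.5 -2.5] open 19.0 q [ 0.11  0.26  2.02 -0.24  0.27  0.32]
grasp in seat [-0.1  7.4 16.7]
```

View pics/cs.png

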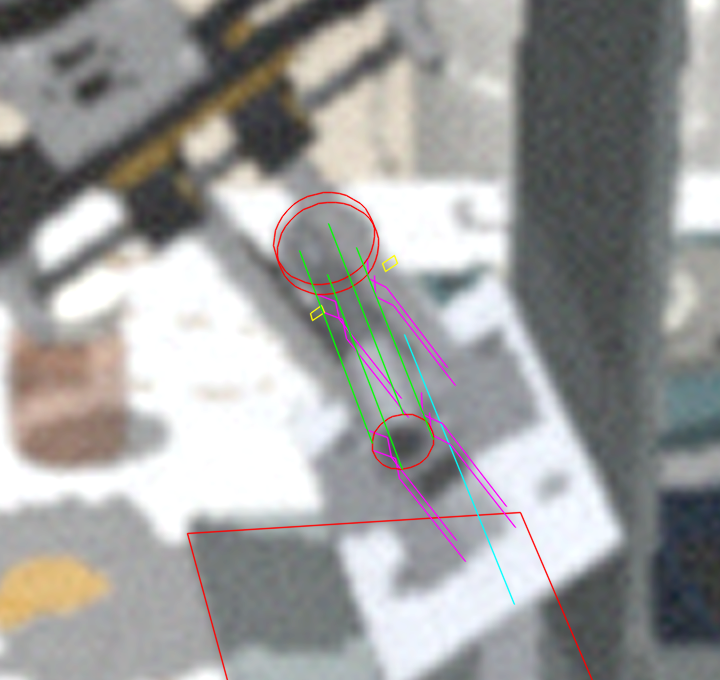

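>>> arm_command(
  rows="0 0 0.005 0 0 0;0 0 0.01 0 0 0;0 0 0.015 0 0 0;0 0 0.02 0 0 0;0 0 0.02 0 0 0",
)

```text
t: 9.8
tool_pos: [646.2, 117.0, 122.2]
tcp_rot: [0.674, 0.674, 0.213, 0.213]
wrist_force: [-4.1, 0.6, 5.4]
opening: 18.6
```

>>> arm_command(
  rows="0 0 0.005 0 0 0;0 0 0.01 0 0 0;0 0 0.01 0 0 0",
)

```text
t: 10.05
tool_pos: [648.0, 117.0, 119.6]
tcp_rot: [0.674, 0.674, 0.213, 0.213]
wrist_force: [-4.8, 0.2, 2.5]
opening: 18.6
```

```bash
python3 - <<'E'
from mv import *
apply([0,0,.03,0,0,0])
f=robot.state()['wrist_force'];print("seat F",c35*f[0]+s35*f[2],f[1],-s35*f[0]+c35*f[2])
E
```

```text
cmd [648.2 116.9 119. ] meas [648.  117.  119.6] roterr deg [-0.04  0.01  0.  ] t 10.05 F [-4.8  0.2  2.5] open 18.6 q [ 0.11  0.27  2.02 -0.25  0.25  0.33]
seat F -2.474748486011239 0.17701312001738725 4.798137929016493
```

>>> arm_command(
  rows="0 0 0.005 0 0 0;0 0 0.01 0 0 0;0 0 0.01 0 0 0",
)

```text
t: 10.3
tool_pos: [650.1, 117.0, 116.3]
tcp_rot: [0.674, 0.674, 0.213, 0.213]
wrist_force: [-1.9, 0.2, -0.0]
opening: 18.5
```

>>> arm_command(
  rows="0 0 0.005 0 0 0;0 0 0.01 0 0 0;0 0 0.01 0 0 0",
)

```text
t: 10.55
tool_pos: [652.0, 116.9, 113.4]
tcp_rot: [0.674, 0.674, 0.213, 0.212]
wrist_force: [1.9, 0.3, -2.9]
opening: 18.6
```

```bash
cat > f.py <<'E'
import sys
from mv import *
apply([float(a) for a in sys.argv[1:7]])
s=robot.state();f=s['wrist_force'];print("seat F",c35*f[0]+s35*f[2],f[1],-s35*f[0]+c35*f[2])
R=Rn.from_quat(s['tcp_rot']);g=s['tool_pos']+R.apply([0,0,3])
print("grasp in seat",((g-[RK[0],RK[1],110])@np.c_[[c35,0,s35],[0,1,0],[-s35,0,c35]]).round(1))
E
python3 f.py 0 0 .02 0 0 0
```

```text
cmd [651.7 116.9 114.1] meas [652.  116.9 113.4] roterr deg [0.02 0.   0.01] t 10.55 F [ 1.9  0.3 -2.9] open 18.6 q [ 0.11  0.29  2.02 -0.26  0.24  0.34]
seat F -0.08082157561466374 0.3092977519263368 -3.4306851294119696
grasp in seat [-0.   7.4  1.2]
```

>>> arm_command(
  rows="0 0 0.005 0 0 0;0 0 0.007 0 0 0;0 0 0.007 0 0 0;0 0 0.007 0 0 0",
)

```text
t: 10.88
tool_pos: [652.2, 116.9, 113.2]
tcp_rot: [0.674, 0.674, 0.213, 0.213]
wrist_force: [-8.6, -0.6, 8.8]
opening: 18.9
```

```bash
python3 f.py 0 0 .007 0 0 0; python3 look.py d
```

```text
cmd [652.9 116.9 112.3] meas [652.2 116.9 113.2] roterr deg [-0.02 -0.01  0.  ] t 10.88 F [-8.6 -0.6  8.8] open 18.9 q [ 0.11  0.29  2.02 -0.26  0.24  0.34]
seat F -2.03594746295133 -0.5635101475978148 12.172830456730761
grasp in seat [0.  7.4 0.8]
cmd [652.9 116.9 112.3] meas [652.2 116.9 113.2] roterr deg [-0.02 -0.01  0.  ] t 10.88 F [-8.6 -0.6  8.8] open 18.9 q [ 0.11  0.29  2.02 -0.26  0.24  0.34]
grasp in seat [0.  7.4 0.8]
```

View pics/ds.png

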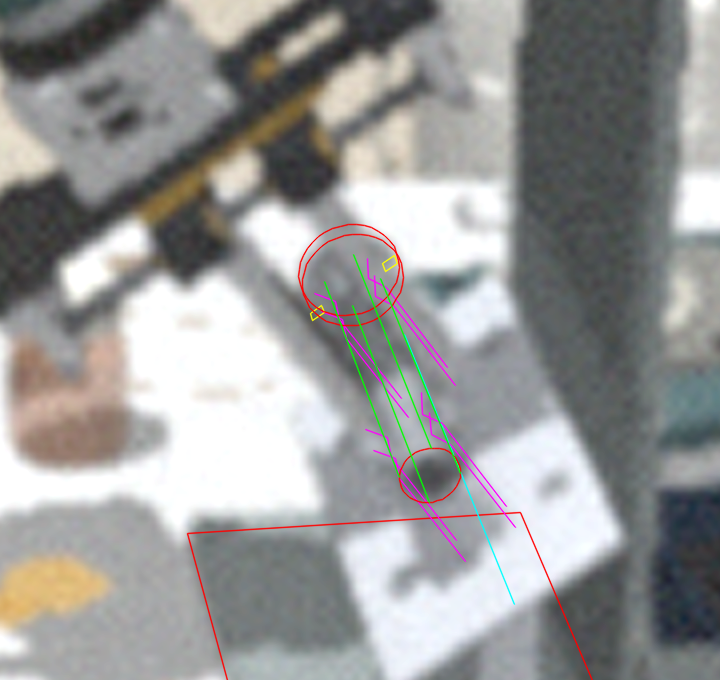

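View pics/dt.png

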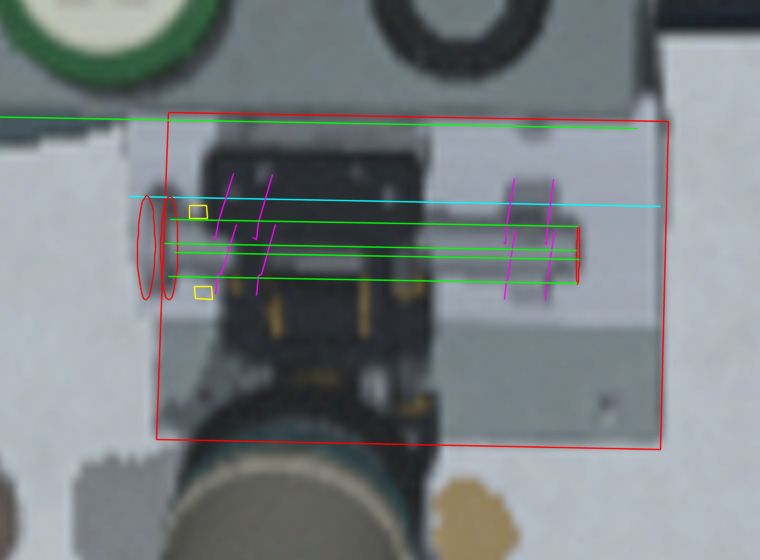

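>>> arm_command(
  rows="0 0 0.003 0 0 0;0 0 0.006 0 0 0;0 0 0.006 0 0 0;0 0 0.006 0 0 0",
)

```text
t: 11.32
tool_pos: [652.4, 116.9, 113.0]
tcp_rot: [0.674, 0.674, 0.213, 0.213]
wrist_force: [-18.7, -0.8, 20.7]
opening: 18.9
```

```bash
python3 f.py 0 0 .006 0 0 0
```

```text
cmd [653.9 116.9 110.9] meas [652.4 116.9 113. ] roterr deg [-0.07 -0.01 -0.  ] t 11.32 F [-18.7  -0.8  20.7] open 18.9 q [ 0.11  0.29  2.02 -0.26  0.24  0.34]
seat F -3.440249352703745 -0.8109454618592797 27.6589311885063
grasp in seat [0.1 7.4 0.6]
```

>>> arm_command(
  rows="0 0 -0.005 0 0 0;0 0 -0.009 0 0 0;0 0 -0.009 0 0 0;0 0 -0.009 0 0 0;0 0 -0.009 0 0 0;0 0 -0.009 0 0 0",
)

```text
t: 11.82
tool_pos: [652.3, 116.9, 113.2]
tcp_rot: [0.674, 0.674, 0.213, 0.213]
wrist_force: [-5.7, -2.0, 5.7]
opening: 18.6
```

```bash
python3 f.py 0 0 -.009 0 0 0
```

```text
cmd [652.3 116.9 113.1] meas [652.3 116.9 113.2] roterr deg [-0.   -0.    0.01] t 11.82 F [-5.7 -2.   5.7] open 18.6 q [ 0.11  0.29  2.02 -0.26  0.24  0.34]
seat F -1.4095556605180204 -1.9658253225074156 7.90699277555202
grasp in seat [0.1 7.4 0.9]
```

>>> arm_command(
  rows="-0.003 0 0 0 0 0;-0.006 0 0 0 0 0;-0.009 0 0 0 0 0;-0.01 0 0 0 0 0;-0.01 0 0 0 0 0",
)

```text
t: 12.23
tool_pos: [652.4, 115.7, 113.3]
tcp_rot: [0.674, 0.674, 0.214, 0.212]
wrist_force: [-5.9, 7.6, 4.0]
opening: 19.1
```

```bash
python3 f.py -.01 0 0 0 0 0
```

```text
cmd [652.3 113.9 113.1] meas [652.4 115.7 113.3] roterr deg [-0.07  0.13  0.01] t 12.23 F [-5.9  7.6  4. ] open 19.1 q [ 0.1   0.29  2.02 -0.24  0.24  0.32]
seat F -2.4739903950785087 7.588407797738948 6.667170805328109
grasp in seat [0.2 6.2 0.9]
```

>>> arm_command(
  rows="-0.003 0 0 0 0 0;-0.006 0 0 0 0 0;-0.006 0 0 0 0 0;-0.006 0 0 0 0 0",
)

```text
t: 12.57
tool_pos: [652.4, 113.8, 113.3]
tcp_rot: [0.674, 0.674, 0.214, 0.212]
wrist_force: [-7.0, 8.7, 4.7]
opening: 18.7
```

>>> arm_command(
  rows="-0.003 0 0 0 0 0;-0.006 0 0 0 0 0;-0.006 0 0 0 0 0;-0.006 0 0 0 0 0",
)

```text
t: 12.9
tool_pos: [652.4, 112.0, 113.3]
tcp_rot: [0.674, 0.674, 0.214, 0.212]
wrist_force: [-5.9, 7.6, 4.8]
opening: 18.8
```

```bash
python3 f.py -.012 0 0 0 0 0
```

```text
cmd [652.3 110.3 113.1] meas [652.4 112.  113.3] roterr deg [-0.07  0.12  0.  ] t 12.9 F [-5.9  7.6  4.8] open 18.8 q [ 0.09  0.28  2.02 -0.23  0.23  0.3 ]
seat F -2.0766309830016336 7.613343355571 7.366306571117477
grasp in seat [0.3 2.5 0.9]
```

Sliding steadily at about 8 N friction; continue until force rises.

>>> arm_command(
  rows="-0.003 0 0 0 0 0;-0.006 0 0 0 0 0;-0.006 0 0 0 0 0",
)

```text
t: 13.15
tool_pos: [652.4, 110.2, 113.3]
tcp_rot: [0.674, 0.674, 0.214, 0.212]
wrist_force: [-5.8, 8.0, 4.5]
opening: 18.5
```

>>> arm_command(
  rows="-0.002 0 0 0 0 0;-0.004 0 0 0 0 0;-0.004 0 0 0 0 0",
)

```text
t: 13.4
tool_pos: [652.4, 109.0, 113.3]
tcp_rot: [0.674, 0.674, 0.214, 0.212]
wrist_force: [-6.3, 7.7, 4.5]
opening: 18.7
```

```bash
python3 f.py -.01 0 0 0 0 0; python3 look.py e
```

```text
cmd [652.3 107.3 113.1] meas [652.4 109.  113.3] roterr deg [-0.07  0.12  0.  ] t 13.4 F [-6.3  7.7  4.5] open 18.7 q [ 0.09  0.28  2.02 -0.21  0.23  0.28]
seat F -2.5883910812186848 7.655002227227137 7.3354242108573935
grasp in seat [ 0.3 -0.4  0.9]
cmd [652.3 107.3 113.1] meas [652.4 109.  113.3] roterr deg [-0.07  0.12  0.  ] t 13.4 F [-6.3  7.7  4.5] open 18.7 q [ 0.09  0.28  2.02 -0.21  0.23  0.28]
grasp in seat [ 0.3 -0.4  0.9]
```

View pics/et.png

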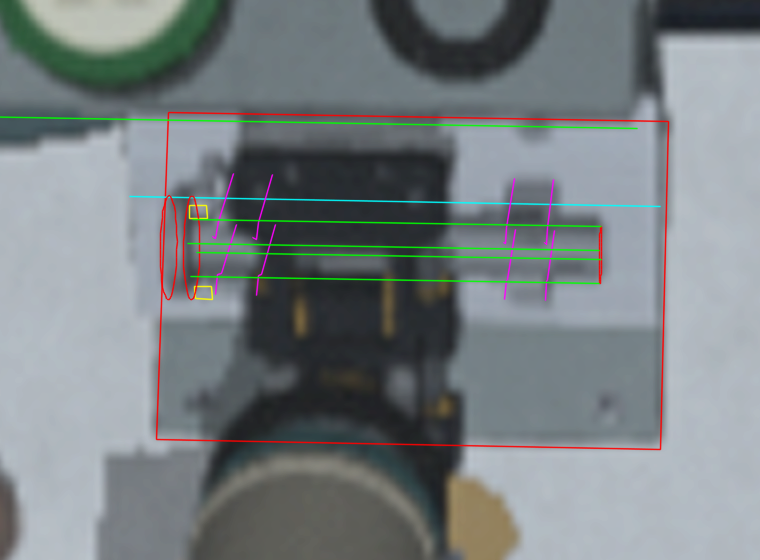

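>>> arm_command(
  rows="-0.002 0 0 0 0 0;-0.004 0 0 0 0 0;-0.004 0 0 0 0 0",
)

```text
t: 13.75
tool_pos: [652.4, 108.7, 113.3]
tcp_rot: [0.674, 0.674, 0.214, 0.212]
wrist_force: [-6.8, 12.5, 3.5]
opening: 18.4
```

>>> arm_command(
  rows="-0.002 0 0 0 0 0;-0.004 0 0 0 0 0;-0.004 0 0 0 0 0",
)

```text
t: 14.0
tool_pos: [652.4, 108.6, 113.3]
tcp_rot: [0.674, 0.675, 0.215, 0.212]
wrist_force: [-6.1, 17.7, 3.9]
opening: 18.4
```

>>> arm_command(
  rows="-0.002 0 0 0 0 0;-0.004 0 0 0 0 0;-0.004 0 0 0 0 0",
)

```text
t: 14.25
tool_pos: [652.4, 108.5, 113.3]
tcp_rot: [0.674, 0.675, 0.215, 0.212]
wrist_force: [-5.9, 22.3, 2.9]
opening: 18.6
```

>>> arm_command(
  rows="0.006 0 0 0 0 0;0.012 0 0 0 0 0;0.014 0 -0.001 0 0 0;0.014 0 -0.001 0 0 0",
)

```text
t: 14.58
tool_pos: [652.4, 108.9, 113.3]
tcp_rot: [0.674, 0.674, 0.213, 0.213]
wrist_force: [-3.6, 6.6, 2.0]
opening: 18.4
```

```bash
python3 f.py -.012 0 0 0 0 0;python3 f.py .014 0 -.001 0 0 0;
```

```text
cmd [652.3 103.7 113.1] meas [652.4 108.9 113.3] roterr deg [-0.04  0.07 -0.01] t 14.58 F [-3.6  6.6  2. ] open 18.4 q [ 0.09  0.28  2.02 -0.21  0.23  0.28]
seat F -1.8365955904387323 6.594859517569454 3.68182089781396
grasp in seat [ 0.2 -0.6  0.9]
cmd [652.2 107.9 113.3] meas [652.4 108.9 113.3] roterr deg [-0.04  0.07 -0.01] t 14.58 F [-3.6  6.6  2. ] open 18.4 q [ 0.09  0.28  2.02 -0.21  0.23  0.28]
seat F -1.8365955904387323 6.594859517569454 3.68182089781396
grasp in seat [ 0.2 -0.6  0.9]
```

>>> arm_command(
  rows="0 0 0 0 0 0;0 0 0 0 0 0;0 0 0 0 0 0;0 0 0 0 0 0;0 0 0 0 0 0;0 0 0 0 0 0",
  jaw=-0.2,
)

```text
t: 15.08
tool_pos: [652.4, 107.6, 113.3]
tcp_rot: [0.675, 0.674, 0.213, 0.213]
wrist_force: [-0.3, 0.4, -0.2]
opening: 37.5
```

```bash
python3 f.py 0 0 0 0 0 0; python3 look.py g
```

```text
cmd [652.2 107.9 113.3] meas [652.4 107.6 113.3] roterr deg [-0.01 -0.01  0.02] t 15.08 F [-0.3  0.4 -0.2] open 37.5 q [ 0.09  0.28  2.02 -0.22  0.23  0.28]
seat F -0.34571003224741 0.44629701684254297 -0.008187148385368298
grasp in seat [ 0.2 -1.9  0.9]
cmd [652.2 107.9 113.3] meas [652.4 107.6 113.3] roterr deg [-0.01 -0.01  0.02] t 15.08 F [-0.3  0.4 -0.2] open 37.5 q [ 0.09  0.28  2.02 -0.22  0.23  0.28]
grasp in seat [ 0.2 -1.9  0.9]
```

View pics/gs.png

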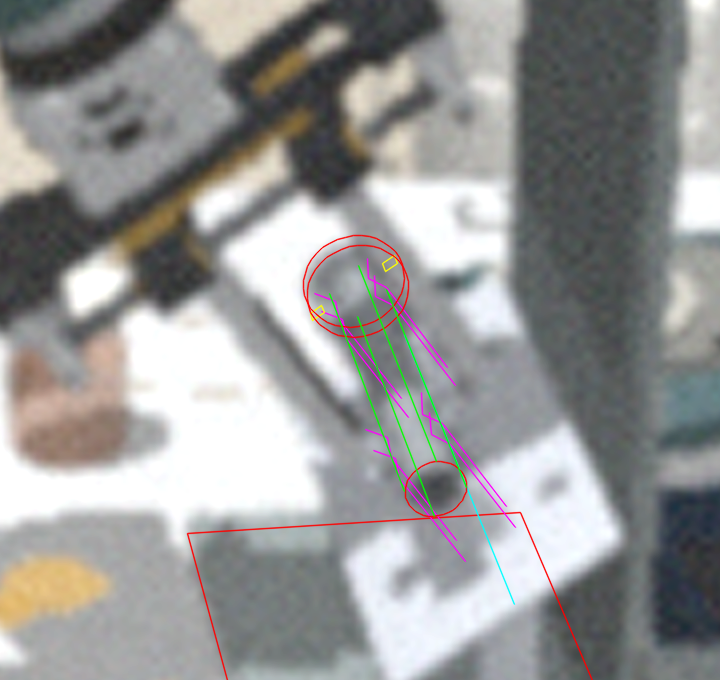

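>>> arm_command(
  rows="0 0 -0.02 0 0 0;0 0 -0.05 0 0 0;0 0 -0.1 0 0 0;0 0 -0.17 0 0 0;0 0 -0.24 0 0 0;0 0 -0.31 0 0 0;0 0 -0.37 0 0 0;0 0 -0.42 0 0 0;0 0 -0.45 0 0 0;0 0 -0.45 0 0 0;0 0 -0.45 0 0 0",
)

```text
t: 16.1
tool_pos: [574.6, 108.0, 224.6]
tcp_rot: [0.674, 0.674, 0.213, 0.213]
wrist_force: [-0.5, 0.1, 0.4]
opening: 37.7
```

>>> arm_command(
  rows="-0.1 0 -0.08 0 0 0;-0.2 0 -0.15 0 0 0;-0.3 0 -0.2 0 0 0;-0.4 0 -0.2 0 0 0;-0.5 0 -0.2 0 0 0;-0.6 0 -0.2 0 0 0;-0.68 0 -0.2 0 0 0;-0.7 0 -0.2 0 0 0;-0.7 0 -0.2 0 0 0;-0.7 0 -0.2 0 0 0",
)

```text
t: 16.93
tool_pos: [540.0, -101.9, 271.8]
tcp_rot: [0.675, 0.674, 0.212, 0.211]
wrist_force: [-0.2, -0.6, 0.2]
opening: 37.6
```

```bash
python3 - <<'E'
from mv import *
from ov import overlay
s=robot.state();print(s['t'],s['tool_pos'],s['wrist_force'],s['qd'].round(3))
g=seatpos([0,-1,0]);L=(g,np.array([0,1.,0]))
im={n:robot.grab_frame(n) for n in("side","top")}
for n in im: cv2.imwrite(f"pics/fin_{n}.png",im[n])
overlay("side",im["side"],f"pics/hs.png",(320,170,385,245),8,None,L)
overlay("top",im["top"],f"pics/ht.png",(245,145,330,200),8,None,L)
a=cv2.convertScaleAbs(cv2.resize(im["top"][145:200,245:330],None,fx=8,fy=8,interpolation=2),alpha=1.6)
b=cv2.convertScaleAbs(cv2.resize(im["side"][170:245,320:385],None,fx=8,fy=8,interpolation=2),alpha=1.3)
cv2.imwrite("pics/ht0.png",a);cv2.imwrite("pics/hs0.png",b)
E
```

```text
16.9333 [ 539.96315307 -101.88907302  271.79654183] [-0.20351921 -0.6078568   0.15138662] [ 0.031 -0.013  0.006 -0.     0.    -0.003]
```

View pics/hs0.png

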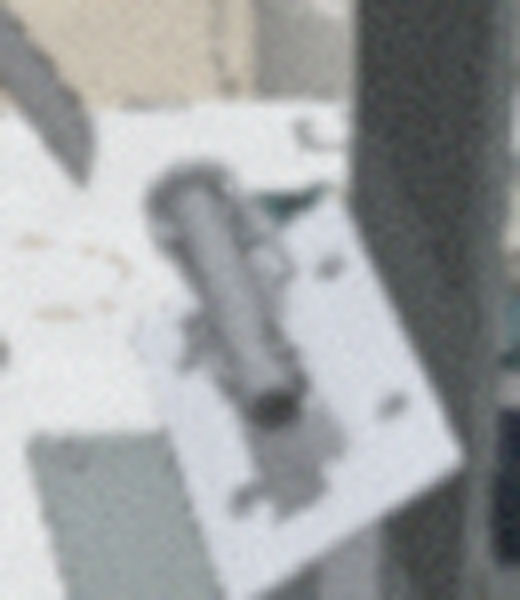

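View pics/ht0.png

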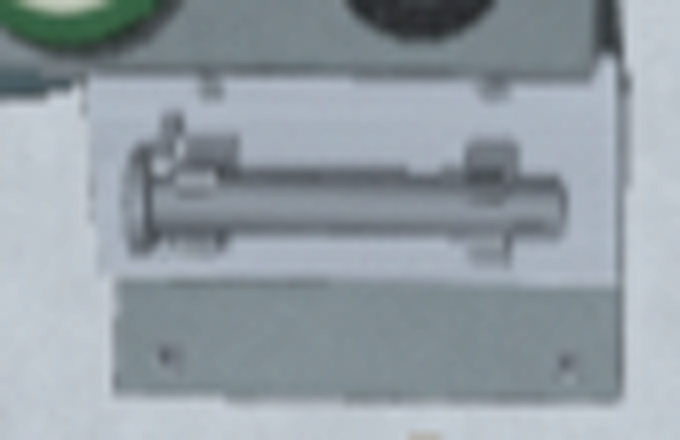

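View pics/hs.png

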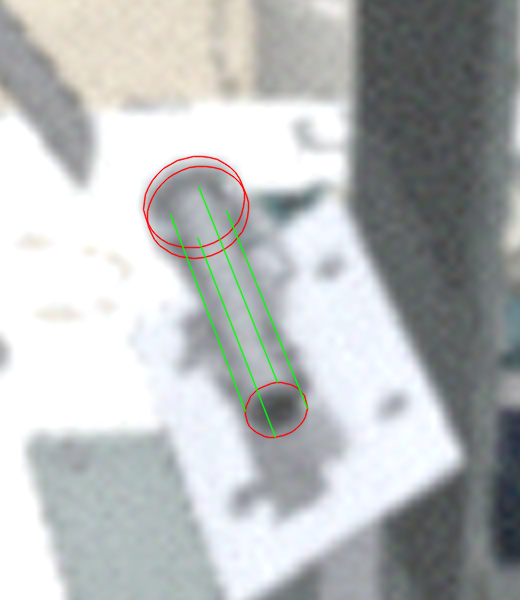

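View pics/fin_side.png

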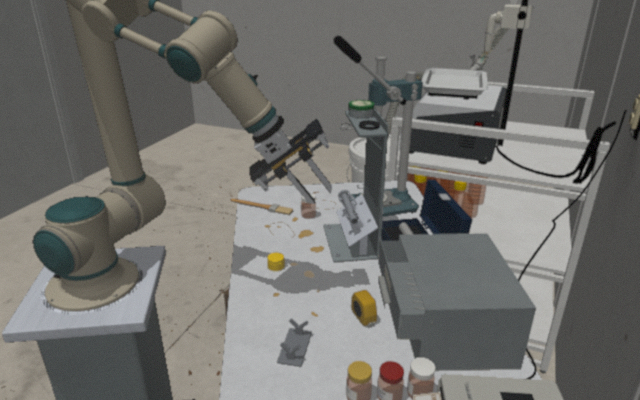

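```bash
python3 -c "
from plant import robot
print(robot.job_done(), robot.state()['t'])"
```

```text
the job is handed in; nothing more can be done
the job is handed in; nothing more can be done
```

The lance is in both clips with its flange against the forked stop, and I handed the job in at about 17 s of the 43 s allowed. No verdict was reported.

- **Pick-up and snap-in:** I gripped the lance at mid-length, lifted it about 150 mm and tilted the gripper 35°. I pushed it sideways into both mouths with the flange about 6 mm clear of the stop by my estimate. It snapped through at roughly 6 N on the wrist, and I then pressed it home with about 28 N until it stopped moving.
- **Slide to the stop:** It slid against about 8 N of friction. The force then rose to 22 N with almost no further travel, so the flange was pressing on the stop with about 14 N. I eased off, let go and backed away.
- **Final pictures:** The lance lies along the clip axis in both views, with its flange at the fork and the gripper well clear at zero force. The jar, cap and tape measure look unmoved by eye.
- **Disagreements:** The first rack fit placed the clips about 2 mm too far from the robot, so I moved the estimate 2 mm nearer before pressing. The top camera also disagreed with the arm by about 2–3 mm. Easing off may have moved the flange up to about 0.4 mm from the stop. That gap is too small to see in the pictures, so I could not measure it.

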